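# Tilt the rolling pin out of the half-opening drawer

## Robot

A 7-joint arm with a two-finger parallel gripper is mounted at the origin on the work surface. World frame = base frame: x ahead of the robot, y to its left, z up, the work surface at z = 0. Lengths are in m, angles in degrees, forces in N, time in s.
With the tool pointing down it reaches from about 0.425 to 0.875 m from the base axis. Payload 4.7 kg.
Tool frame: the origin (TCP) lies at the very end of the fingers, on their centre line; the grasp point (between the pads) lies 19 mm behind it; z points along the fingers, x is the direction in which the jaws open and shut, and the axes are right-handed (so a half turn about z gives the same grasp; the last joint's range is limited). The gripper opens to 87 mm and grips with 3 to 60 N. Pads are 19 mm wide; open, the fingers measure 117 mm over their backs; the gripper's body (75 mm by 190 mm) begins 51 mm behind the grasp point.
Start: joints at [66.068, 18.392, -4.016, 83.108, 1.295, 78.541, -3.26], TCP at [0.272, -0.59, 0.223] pointing down, gripper open.
Joint ranges: [-163.93, 163.93], [-17.29, 119.83], [-79.2, 71.16], [3.27, 140.29], [-89.18, 269.18], [5.43, 117.66], [-154.24, 154.24]. Speed limits (degrees/s): [147.25, 147.25, 180, 180, 180, 180, 180].

## Interface

Orientations are given as [roll, pitch, yaw] about the fixed x, y, z axes, in that order (R = Rz(yaw) Ry(pitch) Rx(roll)).
In Python, from cell import sensors, vision, env gives the robot as it stands.
- The arm moves only by the shell command python3 -m inch 'ROWS' [OPENING] [FORCE]. ROWS is a JSON object of lists of equal length, an entry for each row: "dp": the shift along the tool's x, y, z in m, a list of three; "turn": the turn about the tool's z in degrees. A call has 1 to 8 rows; each row shifts and turns the commanded pose from where the row before left it, along the tool's axes as they then stand; what a row does not reach is not made up. A row lasts 1/8 s, in which the tool goes at most 62.5 mm and 10.7 degrees, less where a joint would pass 70% of its speed; a pose out of reach is approached as far as the arm can. A call is refused whole if a number of a shift passes 0.0625 or a number of a turn 10.7, either way. A call with a gripper value outside its range is refused whole. OPENING is the closure, from -1 (fully open) to 1 (shut), set as the call begins (- or left out, the last holds). The fingers move at their own pace and stop on an object; FORCE is the grip in N (left out, the last holds). Time passes only in rows, so rows that do not move let the fingers close. It gives the time, the measured TCP pose, the force and the opening at its end, in the units of the state.
- sensors.get_obs(): the state, without advancing time (a new reading comes with each control period).
- vision.read_camera(name): name is "scene" or "top" or "wrist"; returns the picture (384x512x3 uint8, blue, green, red); there is no depth.
- vision.get_calibration(name): a dict with "K" (3x3 intrinsics, pixels), "k1" (the pictures are not rectified: a ray, as slopes to the right and down, at radius r is drawn at 1 + k1 r^2 times it, then the intrinsics apply), "pose" (4x4, takes a point from camera to world coordinates). Camera axes: x right, y down, z forward; pixel columns grow to the right and rows downward; lengths in m; the calibration is good to about 2 mm. A picture is of the moment at which its call begins: read the wrist's pose just before it. get_calibration takes no time and is no camera call; for the wrist camera it gives the pose at the moment of the call.
- env.sign_off(): hands the job in, once; it reports no verdict.
The state is a dict: "time_s": time; "qpos": joint angles; "joint_velocities": joint speeds; "effort": joint torques, N m; "tool_pos": TCP position; "tool_rot": TCP orientation; "force": force on the tool from outside, world axes, zero at the start; "wrist_torque": the same for the moment, N m; "grip_width": finger opening in m.
Only numpy, scipy, OpenCV 4.12 (cv2) and the standard library are available. Lean on these libraries where they do the work, as an engineer would, in place of code of your own. Each camera call takes 0.05 s, during which the arm holds its last target.

## Task

Pull the drawer of the steel counter unit open as far as it goes. Its slides stop short and the rolling pin inside reaches back under the unit's top, so grasp the pin, tilt it front end up and draw it out diagonally through the gap without forcing it, and finish while holding it still in the air near the unit, with its whole length well above the unit's top and touching nothing but the gripper. Leave the drawer open with the palette knife in it, and do not disturb the other things on the bench or on the unit.

Things in the scene. Friction and masses are not known exactly. Their poses are not given: they have to be found in the camera images.
- unit: Low brushed-steel counter drawer unit, fixed, on the robot's left: 440 deep x 350 wide x 152 mm high. Origin at the centre of its underside, on the bench. Its -x axis points out of its front, the way the drawer opens, towards the robot's right (yaw between 1.45 and 1.85); +z up. Carcass front face at x = -220 mm.
- lip (a point): Middle of the lower front edge of the unit's top, in the carcass front face, 136 mm above the bench. The top, a slab 16 mm thick, covers everything behind this edge (unit +x); the gap for the pin lies between this edge and the drawer front's top edge. Its axes are the unit's.
- drawer_box (a joint): Opening of the drawer in m: 0 shut, 0.27 at the stop of its slides (it never comes fully out). Starts shut or up to 20 mm ajar, needs about 3 N to move, stays where it is left. White drawer front 18 mm thick, 350 mm wide, top edge 122 mm above the bench; its inner face is at unit x = -220 mm minus the opening.
- lane (a point): Centre of the grey floor of the drawer's wide lane, in which the pin lies; moves with the drawer, 50 mm above the bench. Axes are the unit's. The drawer is 400 mm long inside; the lane is 187 mm wide, from a divider (unit y = 40 mm, up to 90 mm above the bench) to a side wall (unit y = -150 mm, up to 102 mm). The palette knife lies in the narrow lane beyond the divider.
- drawer_handle (a point): Middle of the drawer's black bar handle, which moves with the drawer: bar 12 mm thick, 130 mm long, level and parallel to the drawer front, 115 mm above the bench, its centreline 42 mm out from the drawer front. Its axes are the unit's (x into the unit). It can be pinched from above.
- pin_center (a point): Centre of the rolling pin: solid turned wood, 360 mm long, about 0.33 kg. Its x axis runs along it: barrel 46 mm thick from -110 to +110 mm, then darker handles 25 mm thick. Lies lengthwise in the drawer, x axis near the unit's x axis, resting on its barrel (centreline 73 mm above the bench), and rides along, perhaps sliding or rolling a little, as the drawer opens.
- pin_end_a (a point): End of the pin at its +x end, on the centreline (the end deeper in the unit).
- pin_end_b (a point): End of the pin at its -x end, on the centreline (the end nearer the drawer front).
- knife_center (a point): Centre of the palette knife lying in the drawer's narrow lane: steel blade and black handle, 310 mm long, 30 wide, 18 high. Stays in the drawer.
- cakering: Aluminium cake ring, 180 mm across, 50 mm high, standing on the rear part of the unit's top. Leave alone. Origin at the centre of its underside.
- mug: Blue mug, 95 mm high, 82 mm across, on the bench. Leave alone. Origin under its centre.
- jar: Glass jar with red lid, 120 mm high, 84 mm across, on the bench. Leave alone. Origin under its centre.
- scraper: Bench scraper lying on the unit's top: steel blade 75 x 150 mm with a wooden grip 18 mm high. Leave alone.
- biscuit0: Loose darker biscuit on the dark baking sheet (fixed, 260 x 360 mm, rim 14 mm high) on the robot's right, 66 mm across, 12 mm thick. Leave alone.
- biscuit1: Another loose biscuit of the same kind on the baking sheet. Leave alone.
- biscuit2: Another loose biscuit of the same kind on the baking sheet. Leave alone.

How it is judged:
By the outcome, as a careful person would: the job done as asked, in the order asked, and still so for the second after the job is handed in, while the arm keeps its last pose, push and grip.
It also fails if it takes over 51 s, if anything falls off the work surface, if the arm or the gripper's body presses on something with over 40 N, if the wrist force passes 120 N, or if a joint passes its speed limit or range.

## Working session

There is one attempt and no reset: what is moved stays moved. The work goes in short steps, Python scripts to look and compute and a shell command to move; the robot and the scene stay as the last step left them, time stands still between calls to the robot, and variables do not carry over. Pictures are saved under pics/ and viewed, and the job is handed in when it is done.

```bash
ls; mkdir -p pics
python3 - <<'E'
from cell import sensors, vision, env
import cv2,numpy as np
o=sensors.get_obs();print(o)
for n in("scene","top"):
    im=vision.read_camera(n);cv2.imwrite(f"pics/{n}0.png",im);np.save(f"pics/{n}0.npy",im)
    c=vision.get_calibration(n);print(n,c)
c=vision.get_calibration("wrist");print(c)
E
```

```text
pics
{'time_s': 0.0, 'qpos': array([66.068084  , 18.43900941, -4.01578533, 83.17531794,  1.29487164,
       78.54149844, -3.25874271]), 'joint_velocities': array([ 0.04671249, -0.0154085 , -0.00779636, -0.04743115,  0.07989197,
        0.0035875 , -0.00147188]), 'effort': array([-8.66016489e-04, -4.91292465e+01, -4.04656129e-01, -3.12525666e+01,
       -6.40279963e-02,  4.37662541e-02,  1.93483384e-04]), 'tool_pos': array([ 0.27174458, -0.58985059,  0.22145848]), 'tool_rot': array([ 1.79994382e+02,  1.10586543e-01, -6.52568580e+01]), 'force': array([ 1.23501871, -0.29390658, -0.21506403]), 'wrist_torque': array([0.00730335, 0.05148243, 0.02464811]), 'grip_width': 0.08702901180224647}
scene {'K': array([[412.74997468,   0.        , 255.85787202],
       [  0.        , 412.74997468, 190.52866572],
       [  0.        ,   0.        ,   1.        ]]), 'k1': 0.05225826255549529, 'pose': array([[ 0.84325248,  0.42046695, -0.33486236,  1.06433712],
       [ 0.53748723, -0.65295635,  0.53362485, -0.87255458],
       [ 0.00572111, -0.62996472, -0.77660268,  1.37401229],
       [ 0.        ,  
[... 230 characters left out ...]
63, 'pose': array([[-0.02638155, -0.9937311 ,  0.10863941,  0.34022298],
       [-0.99961185,  0.0271976 ,  0.00603633, -0.00982351],
       [-0.00895322, -0.108438  , -0.9940629 ,  1.85452946],
       [ 0.        ,  0.        ,  0.        ,  1.        ]])}
{'K': array([[341.94779324,   0.        , 254.90212818],
       [  0.        , 341.94779324, 188.27397106],
       [  0.        ,   0.        ,   1.        ]]), 'k1': -0.09491664543010142, 'pose': array([[ 0.41916556, -0.86520634, -0.27516946,  0.34825851],
       [-0.90790625, -0.40029857, -0.1243676 , -0.55511077],
       [-0.00254631,  0.30195869, -0.95331761,  0.38301006],
       [ 0.        ,  0.        ,  0.        ,  1.        ]])}
```

View pics/scene0.png

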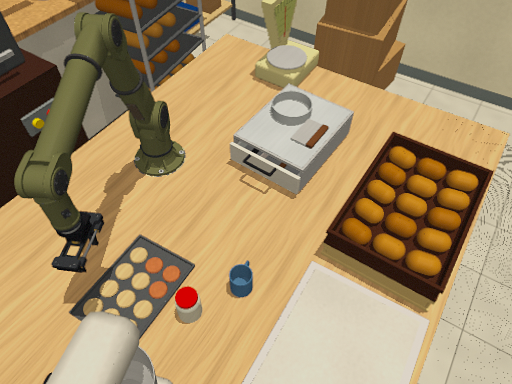

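View pics/top0.png

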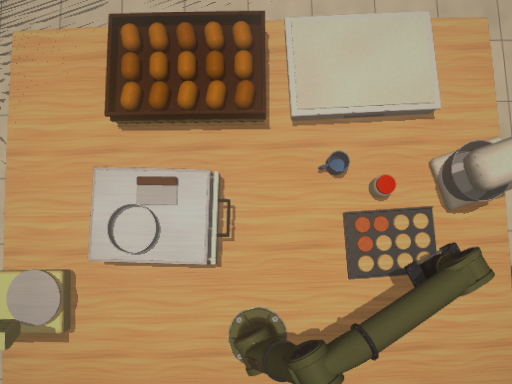

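The unit is at upper left in the top view, with its front facing image right (world -y) and its handle near (228,217). The pin isn't visible yet. I'll zoom in to find the unit's corners and handle.

```bash
cat > h.py <<'E'
import numpy as np,cv2
from cell import sensors, vision, env
def ray(c,u,v):
    K=c["K"];xd=np.array([(u-K[0,2])/K[0,0],(v-K[1,2])/K[1,1]]);x=xd.copy()
    for _ in range(30): x=xd/(1+c["k1"]*(x@x))
    return c["pose"][:3,3],c["pose"][:3,:3]@np.array([x[0],x[1],1])
def onz(c,u,v,z):
    o,d=ray(c,u,v);return o+d*(z-o[2])/d[2]
def proj(c,p):
    q=c["pose"][:3,:3].T@(np.asarray(p)-c["pose"][:3,3]);x=q[:2]/q[2];x=x*(1+c["k1"]*(x@x))
    return c["K"][0,0]*x[0]+c["K"][0,2],c["K"][1,1]*x[1]+c["K"][1,2]
def snap(n,name,crop=None,s=1):
    c=vision.get_calibration(n);im=vision.read_camera(n);np.save(f"pics/{name}.npy",im);np.save(f"pics/{name}_c.npy",c,allow_pickle=True)
    view(im,name,crop,s);return c,im
def view(im,name,crop=None,s=1):
    if crop: a,b,c_,d=crop;im=im[b:d,a:c_]
    cv2.imwrite(f"pics/{name}.png",cv2.resize(im,None,fx=s,fy=s,interpolation=cv2.INTER_CUBIC))
E
python3 - <<'E'
from h import *
view(np.load("pics/top0.npy"),"top0z",(80,155,240,275),5)
view(np.load("pics/scene0.npy"),"scene0z",(220,80,370,200),5)
E
```

```text
(no output)
```

View pics/top0z.png

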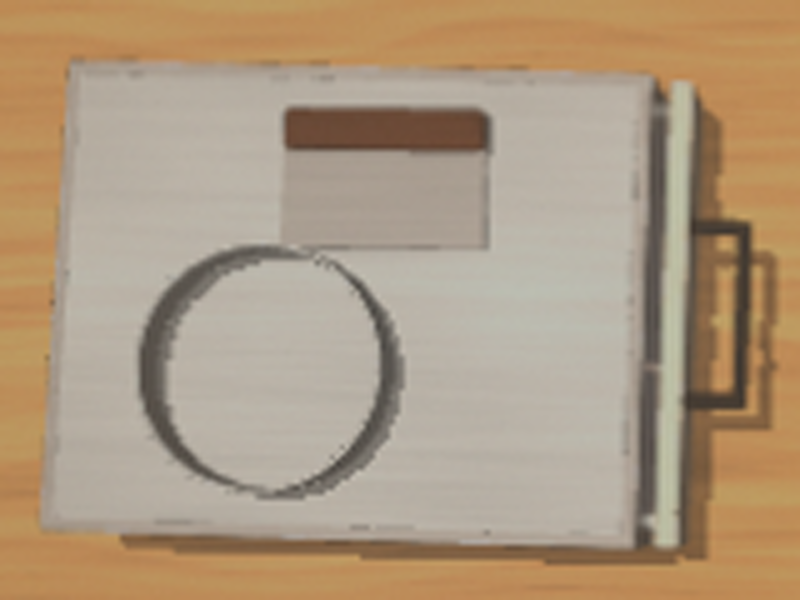

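View pics/scene0z.png

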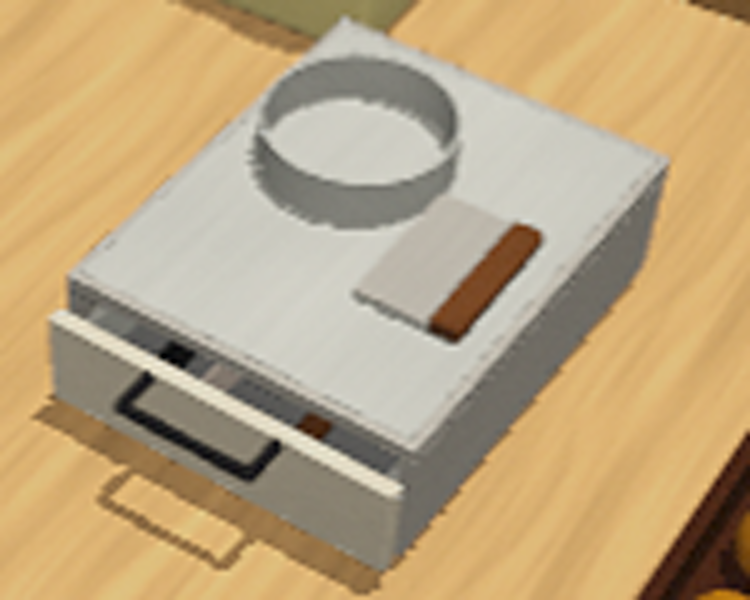

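The top slab's corners in the zoom are (72,60), (655,76), (635,548) and (42,530). The bar runs from (746,222) to (740,408), and the drawer is about 20 mm ajar. The scene view shows the pin's brown handle end near (313,427).

Run:
```python
from h import *
c=vision.get_calibration("top")
f=lambda x,y,z:onz(c,(x+.5)/5-.5+80,(y+.5)/5-.5+155,z)
P=[f(x,y,.152) for x,y in((72,60),(655,76),(635,548),(42,530))]
for p in P:print(p)
ctr=np.mean(P,0);print("c",ctr)
ax=P[0]+P[3]-P[1]-P[2];ay=P[2]+P[3]-P[0]-P[1]
print("size",np.linalg.norm(ax)/2,np.linalg.norm(ay)/2,np.degrees(np.arctan2(ax[1],ax[0])),np.degrees(np.arctan2(ay[1],ay[0]))-90)
h=[f(746,222,.118),f(740,408,.118)];print("handle",h,np.mean(h,0))
th=np.arctan2(ax[1],ax[0]);R=np.array([[np.cos(th),-np.sin(th)],[np.sin(th),np.cos(th)]])
print("handle in unit",R.T@(np.mean(h,0)-ctr)[:2])
s=vision.get_calibration("scene")
g=lambda x,y,z:onz(s,(x+.5)/5-.5+220,(y+.5)/5-.5+80,z)
print("scene corners")
for x,y in((68,275),(412,448),(668,160),(348,18)):print(g(x,y,.152))
a,b=g(120,405,.115),g(255,475,.115);print("bar",a,b,(a+b)/2)
print("pin end unit",R.T@(g(313,427,.075)-ctr)[:2])
```

```text
[0.66363177 0.59277621 0.152     ]
[0.63835022 0.15468218 0.152     ]
[0.29204044 0.17512546 0.152     ]
[0.3145067  0.61198851 0.152     ]
c [0.47713228 0.38364309 0.152     ]
size 0.43812947133224817 0.3482822843211404 86.87637548590068 86.73637392594748
handle [array([0.53147883, 0.09143867, 0.118     ]), array([0.39251688, 0.09883207, 0.118     ])] [0.46199786 0.09513537 0.118     ]
handle in unit [-0.28890377 -0.000609  ]
scene corners
[0.29045386 0.17433436 0.152     ]
[0.63305664 0.15868977 0.152     ]
[0.65979104 0.58940909 0.152     ]
[0.31488825 0.61472814 0.152     ]
bar [0.39208659 0.10040701 0.115     ] [0.5270237  0.09505128 0.115     ] [0.45955514 0.09772914 0.115     ]
pin end unit [-0.18168928 -0.05618329]
```

```bash
python3 -m inch '{"dp":[[-0.033,-0.048,0],[-0.040,-0.042,0],[-0.047,-0.035,0],[-0.06,-0.008,0],[-0.06,-0.008,0],[-0.06,-0.008,0],[-0.06,-0.008,0],[-0.06,-0.008,0]],"turn":[9.3,9.3,9.3,0,0,0,0,0]}' 0.1 30
```

```text
time_s: 1.1
tool_pos: [0.4177, -0.1407, 0.2223]
tool_rot: [180.0, -0.0, -93.2]
force: [0.6, -0.1, 0.3]
grip_width: 0.0394
```

```bash
python3 -m inch '{"dp":[[-0.058,-0.0075,0],[-0.058,-0.0075,0],[-0.058,-0.0075,0.02],[-0.055,-0.0075,0.02],[0,0,0.02],[0,0,0]],"turn":[0,0,0,0,0,0]}'
python3 - <<'E'
from h import *
c,im=snap("wrist","w1");print(c["pose"][:3,3],sensors.get_obs()["tool_pos"])
E
```

```text
time_s: 1.85
tool_pos: [0.4589, 0.0843, 0.1609]
tool_rot: [179.8, -0.0, -93.1]
force: [0.5, -1.0, -0.2]
grip_width: 0.0392
[0.54341266 0.08003324 0.32204035] [0.45979713 0.08382781 0.16200867]
```

View pics/w1.png

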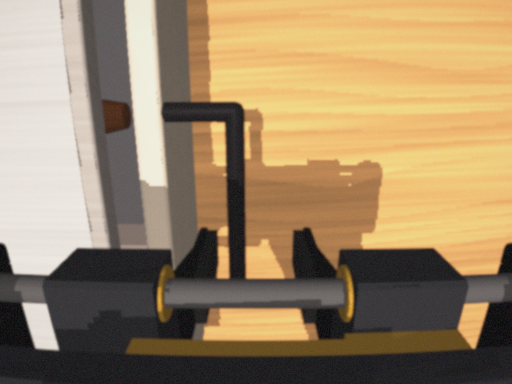

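The wrist view shows the bar at u≈235 between the fingers, which centre on u≈255. The bar is slightly to the unit's side. I'll work out its y position.

Run:
```python
from h import *
c=np.load("pics/w1_c.npy",allow_pickle=True).item()
for u,v in((235.5,130),(236,200),(236.5,250)):print(onz(c,u,v,.121))
```

```text
[0.51538063 0.09299742 0.121     ]
[0.47182636 0.09572772 0.121     ]
[0.43692506 0.09788283 0.121     ]
```

```bash
python3 -m inch '{"dp":[[-0.0125,0,0],[0,0,0.03],[0,0,0.034],[0,0,0],[0,0,0]],"turn":[0,0,0,0,0]}'; python3 -m inch '{"dp":[[0,0,0],[0,0,0],[0,0,0]],"turn":[0,0,0]}' 1 40
```

```text
time_s: 2.52
tool_pos: [0.4623, 0.0971, 0.1001]
tool_rot: [-179.9, 0.0, -93.2]
force: [0.5, -0.3, 1.0]
grip_width: 0.0391
time_s: 2.9
tool_pos: [0.4615, 0.0967, 0.099]
tool_rot: [-179.9, -0.0, -93.2]
force: [-0.8, -0.4, -0.1]
grip_width: 0.0171
```

```bash
python3 -m inch '{"dp":[[0,0,0],[0.005,0,0],[0.01,0,0],[0.015,0,0],[0.02,0,0],[0.02,0,0],[0.02,0,0],[0.02,0,0]],"turn":[0,0,0,0,0,0,0,0]}'; python3 -m inch '{"dp":[[0.02,0,0],[0.02,0,0],[0.02,0,0],[0.02,0,0],[0.02,0,0],[0.018,0,0],[0.014,0,0],[0.01,0,0]],"turn":[0,0,0,0,0,0,0,0]}'
```

```text
time_s: 3.9
tool_pos: [0.4554, -0.0134, 0.0988]
tool_rot: [-179.9, 0.1, -93.2]
force: [2.2, 3.2, 0.9]
grip_width: 0.0107
time_s: 4.9
tool_pos: [0.4478, -0.1558, 0.0988]
tool_rot: [-179.9, -0.0, -93.2]
force: [3.5, 3.4, 0.6]
grip_width: 0.0108
```

```bash
python3 -m inch '{"dp":[[0.005,0,0],[0.004,0,0],[0.003,0,0],[0,0,0]],"turn":[0,0,0,0]}'
```

```text
time_s: 5.4
tool_pos: [0.4474, -0.1629, 0.0988]
tool_rot: [180.0, 0.3, -93.0]
force: [4.2, 10.3, 4.0]
grip_width: 0.0108
```

```bash
python3 -m inch '{"dp":[[-0.003,0,0],[0,0,0],[0,0,0],[0,0,-0.05],[0,0,-0.06],[0,0,-0.06],[0,0,-0.03]],"turn":[0,0,0,0,0,0,0]}' 0.1
python3 - <<'E'
from h import *
snap("top","top2",(110,155,310,275),4)
snap("scene","scene2",(190,80,370,220),4)
snap("wrist","w2")
E
```

```text
time_s: 6.28
tool_pos: [0.4472, -0.1648, 0.3021]
tool_rot: [-179.8, -0.1, -93.2]
force: [0.7, -1.2, -0.6]
grip_width: 0.0391
```

View pics/top2.png

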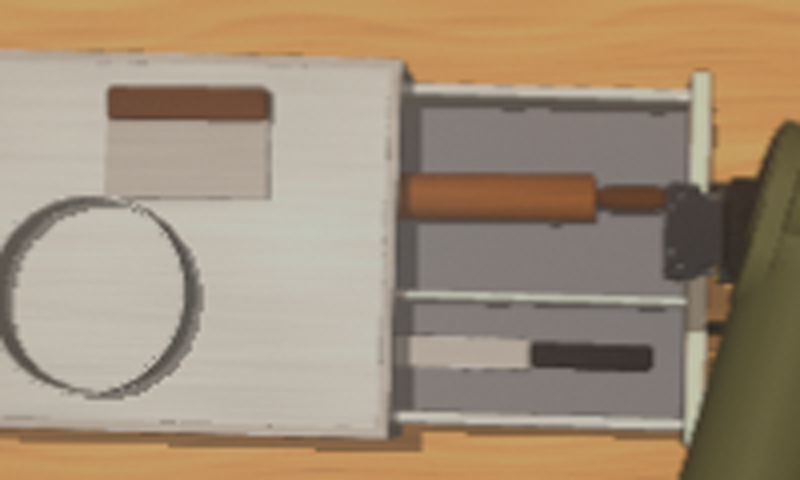

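View pics/scene2.png

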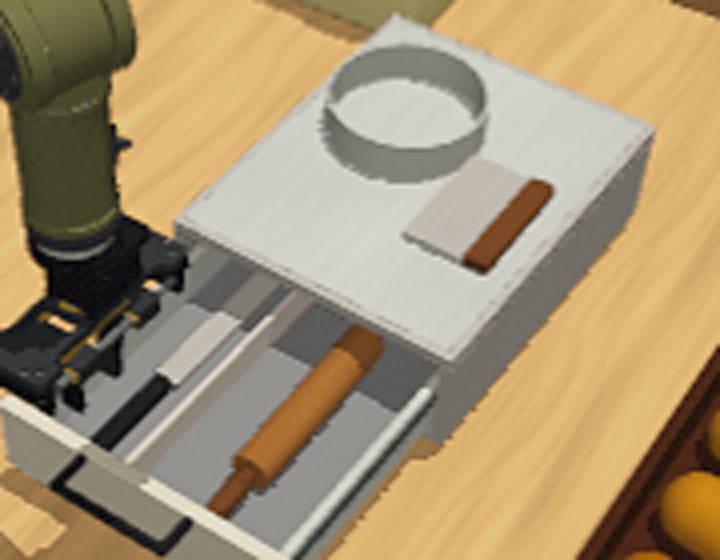

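View pics/w2.png

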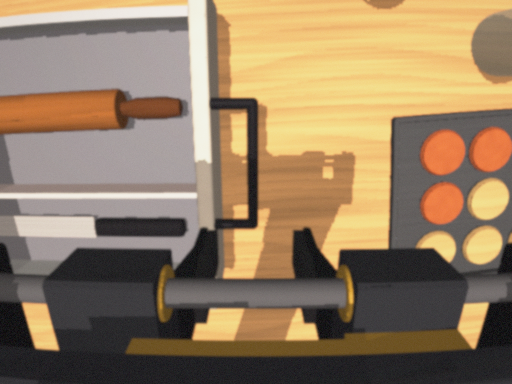

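In w2 the pin's front tip is at about (182,107) and the barrel step at about (124,109). The top zoom has the barrel front at (596,198), and its axis crosses the lip near (408,195). The drawer is open and the knife is in its lane.

Run:
```python
from h import *
c=np.load("pics/w2_c.npy",allow_pickle=True).item();t=vision.get_calibration("top")
th=np.radians(86.8);R=np.array([[np.cos(th),-np.sin(th)],[np.sin(th),np.cos(th)]]);ctr=np.array([.4765,.3835])
U=lambda p:(np.round(p,4),np.round(R.T@(p[:2]-ctr),4))
g=lambda x,y,z:onz(t,(x+.5)/4-.5+110,(y+.5)/4-.5+155,z)
for n,u,v,z in(("tip",182,107,.073),("step",124,109,.073),("ax0",0,114,.073),("front in",191,120,.122),("front out",211,120,.122),("bar",254,160,.121)):print(n,*U(onz(c,u,v,z)))
for n,x,y,z in(("step",596,198,.073),("axis",412,194,.073),("front in",690,130,.122),("lip",400,200,.152)):print("top",n,*U(g(x,y,z)))
print(sensors.get_obs()["qpos"])
```

```text
tip [ 0.5098 -0.0866  0.073 ] [-0.4675 -0.0595]
step [ 0.5122 -0.0198  0.073 ] [-0.4006 -0.0582]
ax0 [0.5194 0.1354 0.073 ] [-0.2453 -0.0566]
front in [ 0.4993 -0.1045  0.122 ] [-0.486 -0.05 ]
front out [ 0.498  -0.1244  0.122 ] [-0.5059 -0.0498]
bar [ 0.4548 -0.1647  0.121 ] [-0.5485 -0.009 ]
top step [ 0.5135 -0.02    0.073 ] [-0.4008 -0.0595]
top axis [0.5222 0.1566 0.073 ] [-0.224  -0.0583]
top front in [ 0.5703 -0.1095  0.122 ] [-0.487  -0.1212]
top lip [0.5089 0.1604 0.152 ] [-0.221  -0.0448]
[ 44.0036043   -3.91527526 -25.41947635  98.90544559  -1.62754277
  84.48839954 -74.42345335]
```

```bash
python3 -m inch '{"dp":[[0,0,0],[0,0,0],[0,0,0],[0,0,0],[0,0,0],[0,0,0],[0,0,0],[0,0,0]],"turn":[-10,-10,-10,-10,-10,-10,-10,-10]}' -1 6; python3 -m inch '{"dp":[[0,0,0],[0.029,-0.055,0],[0.029,-0.055,0.02],[0,-0.005,0.05],[0,0,0.03],[0,0,0]],"turn":[-10,0,0,0,0,0]}' ;python3 - <<'E'
from h import *
c,im=snap("wrist","w3");print(sensors.get_obs()["tool_pos"],sensors.get_obs()["qpos"])
E
```

```text
time_s: 7.42
tool_pos: [0.4455, -0.1639, 0.2963]
tool_rot: [-180.0, 0.2, -12.9]
force: [-0.6, -0.1, -0.3]
grip_width: 0.0871
time_s: 8.18
tool_pos: [0.5065, -0.0545, 0.1954]
tool_rot: [-179.9, 0.5, -3.2]
force: [-0.0, -0.4, 0.1]
grip_width: 0.0874
[ 0.50817092 -0.05477504  0.19769444] [ 33.10178576   4.08186853 -31.02744981 103.43384433   2.16374486
  73.3143225   -1.66759245]
```

View pics/w3.png

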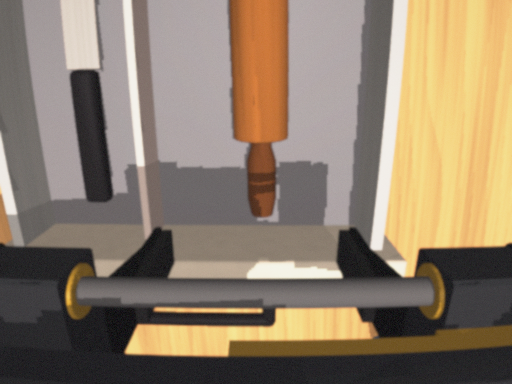

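In w3 the handle is centred at u≈261, between the pads, with the tip at (262,215) and the step at (260,140). I'll convert those to world points.

Run:
```python
from h import *
c=np.load("pics/w3_c.npy",allow_pickle=True).item()
th=np.radians(86.8);R=np.array([[np.cos(th),-np.sin(th)],[np.sin(th),np.cos(th)]]);ctr=np.array([.4765,.3835])
for u,v in((262,215),(260,140),(259.5,60)):
    p=onz(c,u,v,.073);print(p,R.T@(p[:2]-ctr))
print(proj(c,[.511,-.053,.073]))
```

```text
[ 0.5106788  -0.08574414  0.073     ] [-0.46660456 -0.06031942]
[ 0.5122507  -0.01847362  0.073     ] [-0.3993512  -0.05813373]
[0.51507781 0.04519434 0.073     ] [-0.33562469 -0.05740239]
(np.float64(260.5535540482882), np.float64(179.7658916736413))
```

```bash
python3 -m inch '{"dp":[[0.003,-0.002,0.05],[0,0,0.05],[0,0,0.037],[0,0,0],[0,0,0]],"turn":[0,0,0,0,0]}' -1 6;  python3 -m inch '{"dp":[[0,0,0],[0,0,0],[0,0,0],[0,0,0],[0,0,0],[0,0,0]],"turn":[0,0,0,0,0,0]}' 1 6
```

```text
time_s: 8.85
tool_pos: [0.5145, -0.0531, 0.0646]
tool_rot: [180.0, -0.2, -3.2]
force: [0.6, -0.4, 0.6]
grip_width: 0.0868
time_s: 9.6
tool_pos: [0.5127, -0.0527, 0.0623]
tool_rot: [180.0, 0.0, -3.2]
force: [-0.6, -0.1, 0.9]
grip_width: 0.0349
```

```bash
python3 -m inch '{"dp":[[0,0,0.004],[0,0,0],[0,0,0],[0,0,0]],"turn":[0,0,0,0]}' 1 6
```

```text
time_s: 10.1
tool_pos: [0.5128, -0.0527, 0.0584]
tool_rot: [180.0, -0.0, -3.2]
force: [0.2, -0.1, 0.8]
grip_width: 0.0249
```

```bash
python3 -m inch '{"dp":[[0,0,0],[0,0,-0.007],[0,0,-0.01],[0,0,-0.01],[0,0,-0.01],[0,0,0]],"turn":[0,0,0,0,0,0]}' 1 6
python3 - <<'E'
from h import *
snap("scene","s4",(190,80,370,220),4)
snap("wrist","w4")
E
```

```text
time_s: 10.85
tool_pos: [0.5134, -0.0531, 0.0966]
tool_rot: [179.9, -0.1, -3.2]
force: [0.1, -0.1, -1.2]
grip_width: 0.0247
```

View pics/s4.png

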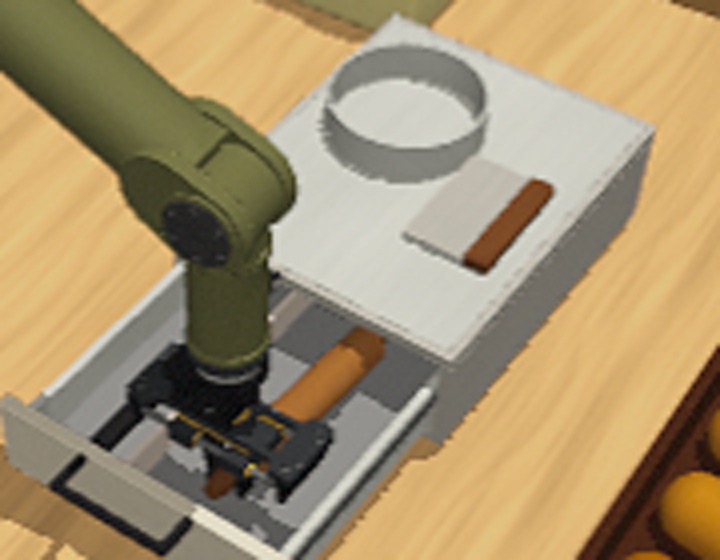

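View pics/w4.png

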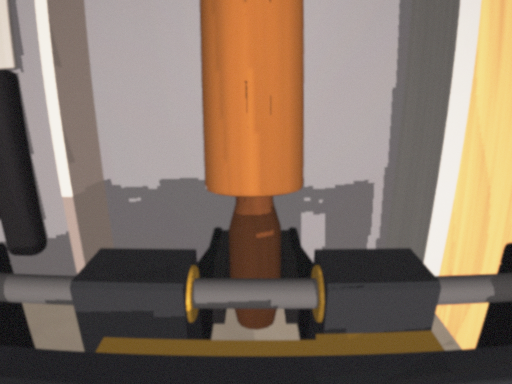

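In s4 and w4 the handle is between the pads and the front has lifted: the barrel step spans (205..303) at row 188. The force change of about -2 N fits the tail still resting on the floor. I'll get the tilt from the apparent barrel width.

```bash
cat > tilt.py <<'E'
import sys
from h import *
name=sys.argv[1]
c=np.load(f"pics/{name}_c.npy",allow_pickle=True).item();im=np.load(f"pics/{name}.npy")
hsv=cv2.cvtColor(im,cv2.COLOR_BGR2HSV)
m=cv2.inRange(hsv,(5,150,120),(18,255,255))
o=c["pose"][:3,3]
from scipy.optimize import brentq
P=[]
for r in range(4,190,12):
    x=np.where(m[r,150:380])[0]
    if len(x)<20: continue
    a,b=x.min()+150-.5,x.max()+150+.5
    _,d1=ray(c,a,r);_,d2=ray(c,b,r)
    d1/=np.linalg.norm(d1);d2/=np.linalg.norm(d2)
    half=np.arccos(d1@d2)/2; D=.023/np.sin(half)
    dm=(d1+d2);dm/=np.linalg.norm(dm);P.append(o+D*dm)
    print(r,a,b,np.round(P[-1],4))
P=np.array(P)
k=np.polyfit(P[:,1],P[:,2],1);print("dz/dy",k[0],"tilt deg",-np.degrees(np.arctan(k[0])),"z at y=.1635(lip)",np.polyval(k,.1635))
E
python3 tilt.py w4; python3 tilt.py w3
```

```text
4 201.5 301.5 [0.5184 0.0655 0.085 ]
16 201.5 301.5 [0.5181 0.06   0.086 ]
28 201.5 301.5 [0.5178 0.0546 0.0871]
40 201.5 301.5 [0.5175 0.0491 0.0883]
52 202.5 301.5 [0.5175 0.0438 0.0878]
64 202.5 301.5 [0.5172 0.0383 0.0891]
76 202.5 301.5 [0.5169 0.0328 0.0904]
88 203.5 301.5 [0.5168 0.0273 0.0901]
100 203.5 301.5 [0.5165 0.0218 0.0915]
112 203.5 301.5 [0.5162 0.0163 0.0929]
124 204.5 301.5 [0.5161 0.0106 0.0927]
136 204.5 301.5 [0.5158 0.0051 0.0943]
148 205.5 301.5 [ 0.5157 -0.0008  0.0942]
160 205.5 301.5 [ 0.5154 -0.0063  0.0958]
172 205.5 301.5 [ 0.5151 -0.0119  0.0975]
184 206.5 301.5 [ 0.515  -0.0179  0.0976]
dz/dy -0.14846168595361758 tilt deg 8.444546802480476 z at y=.1635(lip) 0.07059579045710312
4 230.5 286.5 [0.5167 0.0913 0.0507]
16 230.5 286.5 [0.5162 0.0816 0.0526]
28 230.5 286.5 [0.5157 0.0718 0.0546]
40 231.5 286.5 [0.5156 0.0627 0.0512]
52 231.5 286.5 [0.5151 0.0529 0.0534]
64 232.5 286.5 [0.5151 0.0433 0.0501]
76 232.5 286.5 [0.5145 0.0333 0.0525]
88 233.5 286.5 [0.5145 0.0233 0.0493]
100 233.5 286.5 [0.5139 0.0131 0.0519]
112 234.5 286.5 [0.5139 0.0025 0.0487]
124 234.5 286.5 [ 0.5133 -0.0078  0.0515]
136 234.5 285.5 [ 0.5124 -0.0189  0.0485]
dz/dy 0.02879351817817106 tilt deg -1.6492913788193617 z at y=.1635(lip) 0.05485760306595984
```

The tilt is about 9°, which matches the pin pivoting in the pads with its tail on the floor. I'll raise it further, then draw it outward.

```bash
python3 -m inch '{"dp":[[0,0,-0.008],[0,0,-0.012],[0,0,-0.012],[0,0,-0.012],[0,0,-0.006],[0,0,0]],"turn":[0,0,0,0,0,0]}' 1 7
python3 - <<'E'
from h import *
snap("wrist","w5")
E
python3 tilt.py w5 | tail -1
```

```text
time_s: 11.7
tool_pos: [0.513, -0.0532, 0.146]
tool_rot: [179.9, -0.1, -3.2]
force: [-0.5, -0.1, -2.5]
grip_width: 0.0246
dz/dy -0.3106900960618495 tilt deg 17.25950212581156 z at y=.1635(lip) 0.08308228579806222
```

View pics/w5.png

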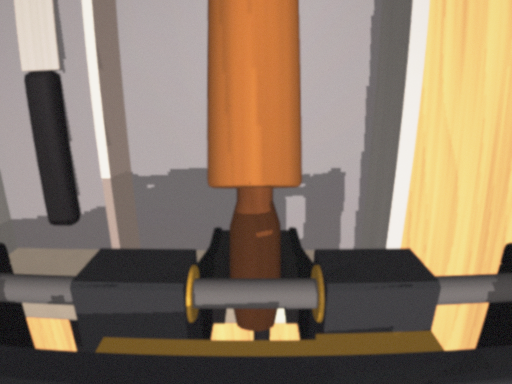

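Tilt is about 18° as planned, with axis z at the lip about 83 to 90 mm, so clear. The pin is still centred in the pads. Now I'll draw it outward, rising slightly.

```bash
python3 -m inch '{"dp":[[0,0.006,-0.001],[0,0.012,-0.002],[0,0.016,-0.003],[0,0.016,-0.003],[0,0.016,-0.003],[0,0.014,-0.003],[0,0.008,-0.002],[0,0,0]],"turn":[0,0,0,0,0,0,0,0]}' 1 7
python3 - <<'E'
from h import *
snap("scene","s6",(190,80,370,220),4)
snap("wrist","w6");snap("top","t6",(110,155,310,275),4)
E
python3 tilt.py w6 | tail -1
```

```text
time_s: 12.75
tool_pos: [0.5079, -0.1421, 0.1627]
tool_rot: [179.9, -0.0, -3.2]
force: [-0.5, -1.3, -1.6]
grip_width: 0.0248
dz/dy -0.3886161824868443 tilt deg 21.2369319353019 z at y=.1635(lip) 0.04645805343816864
```

View pics/s6.png

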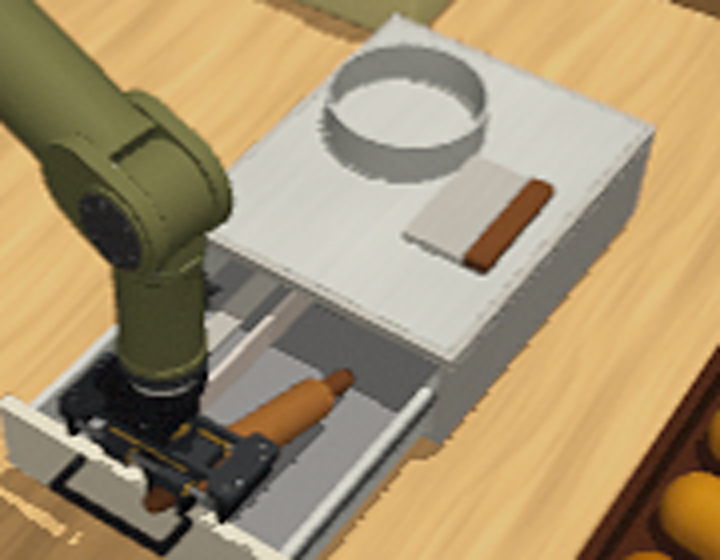

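View pics/w6.png

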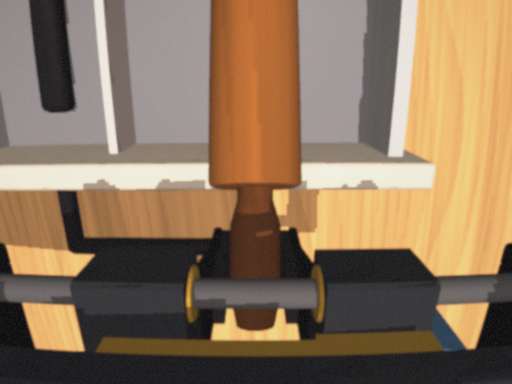

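View pics/t6.png

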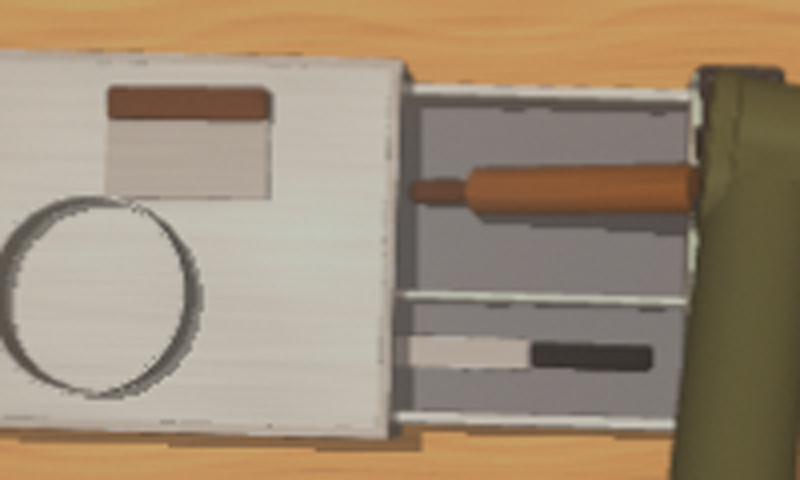

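In t6 the tail tip is at (411,190), just out past the lip edge at about (402,190). The barrel is clear above the drawer front. I'll go a little farther out, squeeze firmly and lift.

```bash
python3 -m inch '{"dp":[[0,0.008,-0.004],[0,0.012,-0.006],[0,0.004,-0.002],[0,0,0]],"turn":[0,0,0,0]}' 1 7; python3 -m inch '{"dp":[[0,0,0],[0,0,0],[0,0,-0.01],[0,0,-0.015],[0,0,-0.015],[0,0,0]],"turn":[0,0,0,0,0,0]}' 1 55
python3 - <<'E'
from h import *
snap("scene","s7",(190,80,370,220),4)
snap("wrist","w7")
E
python3 tilt.py w7 | tail -1
```

```text
time_s: 13.4
tool_pos: [0.5066, -0.1659, 0.1748]
tool_rot: [179.9, -0.0, -3.2]
force: [-0.5, -1.7, -1.6]
grip_width: 0.0244
time_s: 14.15
tool_pos: [0.5078, -0.1647, 0.2165]
tool_rot: [179.9, -0.2, -3.2]
force: [-0.1, 0.3, -4.0]
grip_width: 0.0237
dz/dy -0.7057677602447273 tilt deg 35.21321055861351 z at y=.1635(lip) -0.006660725581064814
```

View pics/s7.png

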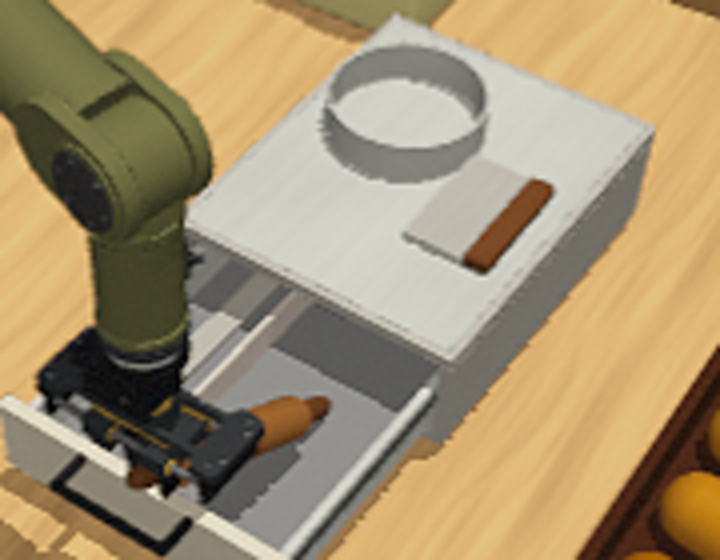

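View pics/w7.png

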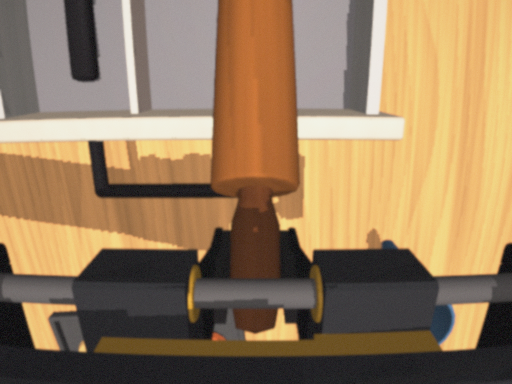

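The pin is tilted about 33° and fully out from under the top: in s7 the tail is at (320,405), well in front of the lip. It is still pivoting in the pads, so I'll raise it and check again.

```bash
python3 -m inch '{"dp":[[0,0,-0.01],[0,0,-0.015],[0,0,-0.015],[0,0,-0.015],[0,0,-0.01],[0,0,0]],"turn":[0,0,0,0,0,0]}' 1 60
python3 - <<'E'
from h import *
snap("scene","s8",(190,80,370,220),4)
snap("wrist","w8")
E
python3 tilt.py w8 | tail -1
```

```text
time_s: 15.0
tool_pos: [0.5071, -0.1646, 0.2805]
tool_rot: [180.0, -0.1, -3.2]
force: [-0.3, -0.4, -4.2]
grip_width: 0.0236
dz/dy -0.6663277357527645 tilt deg 33.67662128451126 z at y=.1635(lip) 0.0679647873514525
```

View pics/s8.png

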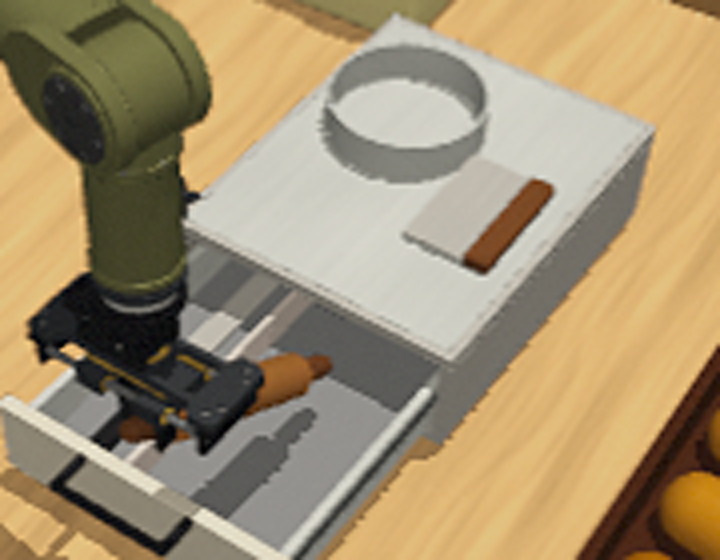

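View pics/w8.png

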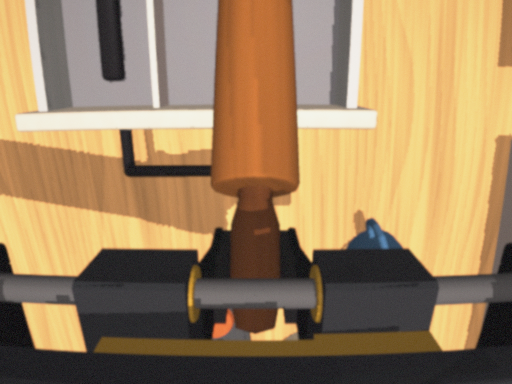

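The 60 N grip now holds the tilt at about 33°. In s8 the pin's shadow has separated from it, so it is off the floor. I'll lift straight up.

```bash
python3 -m inch '{"dp":[[0,0,-0.012],[0,0,-0.025],[0,0,-0.03],[0,0,-0.03],[0,0,-0.03],[0,0,-0.03],[0,0,-0.02],[0,0,-0.01]],"turn":[0,0,0,0,0,0,0,0]}' 1 60;python3 -m inch '{"dp":[[0,0,0],[0,0,0],[0,0,0],[0,0,0],[0,0,0],[0,0,0],[0,0,0],[0,0,0]],"turn":[0,0,0,0,0,0,0,0]}' 1 60
python3 - <<'E'
from h import *
snap("scene","s9",(170,30,370,180),4)
snap("wrist","w9");snap("top","t9",(110,135,310,275),4)
print(sensors.get_obs())
E
python3 tilt.py w9 | tail -1
```

```text
time_s: 16.1
tool_pos: [0.5068, -0.1644, 0.4679]
tool_rot: [180.0, -0.1, -3.2]
force: [0.1, 0.0, -3.3]
grip_width: 0.0235
time_s: 17.1
tool_pos: [0.5066, -0.1645, 0.4664]
tool_rot: [180.0, -0.0, -3.2]
force: [0.2, 0.2, -5.0]
grip_width: 0.024
{'time_s': 17.25, 'qpos': array([ 38.90304632,   5.25343925, -26.25363322,  71.72454582,
         2.39415258, 103.54734337,  10.14476743]), 'joint_velocities': array([-0.10516141,  0.00613123, -0.01258816,  0.01376811, -0.0668866 ,
       -0.00884889,  0.01334594]), 'effort': array([ 2.51784513e-04, -3.53009212e+01, -1.26160685e+00, -3.29251635e+01,
       -5.28775044e-01,  1.39677934e-01,  1.78612640e-04]), 'tool_pos': array([ 0.50655033, -0.1645432 ,  0.46643098]), 'tool_rot': array([ 1.79993367e+02, -1.52580545e-03, -3.16144523e+00]), 'force': array([ 0.69979862, -0.23093582, -3.78432395]), 'wrist_torque': array([-0.54413306, -0.06199646,  0.01914357]), 'grip_width': 0.023633960663815737}
dz/dy -0.7185203159053759 tilt deg 35.69801320712646 z at y=.1635(lip) 0.24036243963771303
```

View pics/s9.png

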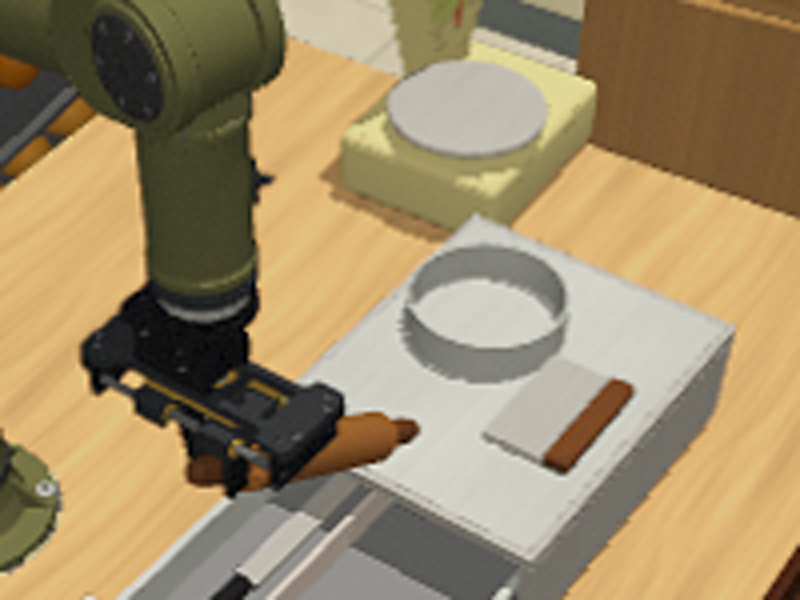

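View pics/w9.png

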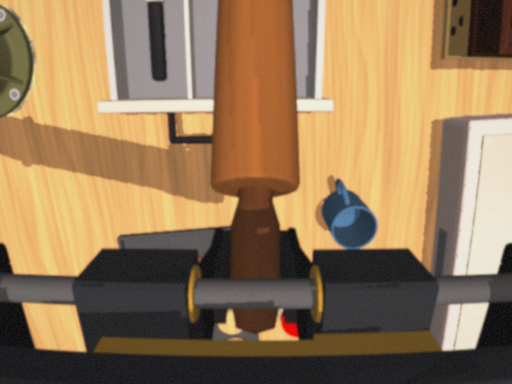

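View pics/t9.png

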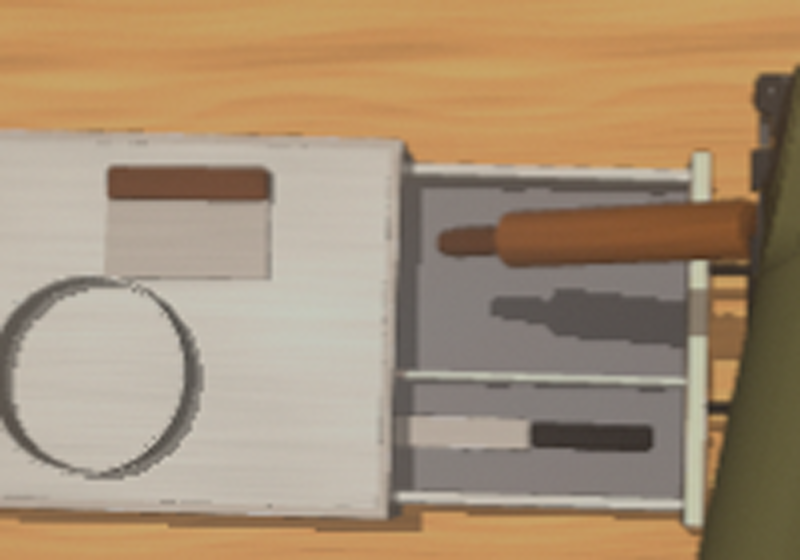

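The pin is in the air, held at about 34°, and the drawer, knife, ring and scraper look unchanged. In t9 the tail tip is at (440,242), in front of the lip. I'll check for creep in the grip, the tail height and the drawer opening.

```bash
python3 -m inch '{"dp":[[0,0,0],[0,0,0],[0,0,0],[0,0,0],[0,0,0],[0,0,0],[0,0,0],[0,0,0]],"turn":[0,0,0,0,0,0,0,0]}' 1 60
python3 - <<'E'
from h import *
snap("wrist","w10");snap("top","t10",(110,135,310,275),4);snap("top","t10f");snap("scene","s10f")
a=np.load("pics/t9.npy").astype(int);b=np.load("pics/t10.npy").astype(int);print("top diff",(abs(a-b).max(2)>40).sum())
a=np.load("pics/w9.npy").astype(int);b=np.load("pics/w10.npy").astype(int);print("wrist diff",(abs(a-b).max(2)>40).sum())
t=vision.get_calibration("top");s=vision.get_calibration("scene")
# tail tip from top (440,242 zoom4) and scene (416,430 zoom4)
o1,d1=ray(t,(440.5)/4-.5+110,(242.5)/4-.5+135);o2,d2=ray(s,(416.5)/4-.5+170,(430.5)/4-.5+30)
A=np.stack([d1,-d2],1);k=np.linalg.lstsq(A,o2-o1,rcond=None)[0]
print("tail",o1+k[0]*d1,o2+k[1]*d2)
a=np.load("pics/top0.npy").astype(int);b=np.load("pics/t10f.npy").astype(int)
E
python3 tilt.py w10 | tail -1
```

```text
time_s: 18.25
tool_pos: [0.5065, -0.1645, 0.4664]
tool_rot: [180.0, 0.0, -3.2]
force: [-0.4, 0.3, -3.3]
grip_width: 0.0235
top diff 0
wrist diff 165
tail [0.52428212 0.11068505 0.30913498] [0.52341607 0.11004215 0.3089817 ]
dz/dy -0.6871629332165536 tilt deg 34.49540686283441 z at y=.1635(lip) 0.24742839702850844
```

View pics/t10f.png

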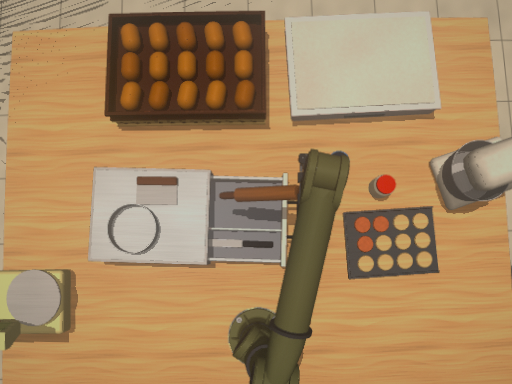

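View pics/s10f.png

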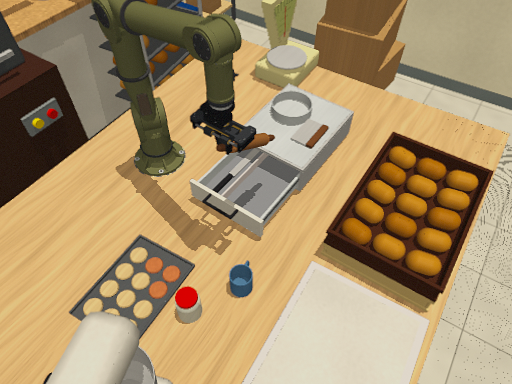

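Run:
```python
from h import *
th=np.radians(86.8);R=np.array([[np.cos(th),-np.sin(th)],[np.sin(th),np.cos(th)]]);ctr=np.array([.4765,.3835])
t=vision.get_calibration("top")
for nm,off in(("top2",155),("t10",135)):
    im=np.load(f"pics/{nm}.npy")
    g=cv2.cvtColor(im,cv2.COLOR_BGR2GRAY).astype(int)
    for r in (258,262):
        row=g[r,270:296];print(nm,r,row)
    ds=cv2.absdiff(np.load("pics/top2.npy"),np.load("pics/t10.npy")).max(2)
p=onz(t,284,203,.122);print(R.T@(p[:2]-ctr))
print("knife/box diff", (ds[225:265,205:282]>30).sum(), "unit top", (ds[165:265,90:205]>30).sum())
d0=cv2.absdiff(np.load("pics/top0.npy"),np.load("pics/t10.npy")).max(2)
print("vs start: unit top",(d0[165:265,90:205]>30).sum(),"jar",(d0[170:202,365:405]>30).sum(),"tray",(d0[205:250,345:405]>30).sum())
s0=cv2.absdiff(np.load("pics/scene0.npy"),np.load("pics/s10f.npy")).max(2)
print("mug",(s0[258:300,225:258]>30).sum(),"jar",(s0[285:325,170:205]>30).sum())
```

```text
top2 258 [123 123 123 123 123 123 123 123 122 117  95 152 189 190 141  64  66  69
  74  76  78  80  80  82  83  85]
top2 262 [111 121 127 126 125 125 124 126 125 121  99 154 175 118  63  67  70  73
  77  77  80  81  83  85  86  87]
t10 258 [126 125 125 124 124 125 124 125 125 119  95 153 193 192 192 159 110  87
  70  65  67  72  74  78  78  80]
t10 262 [113 124 128 128 127 128 126 127 127 122 101 157 193 193 193 154  89  65
  65  69  71  74  77  79  81  81]
[-0.49536837 -0.06163302]
knife/box diff 2 unit top 0
vs start: unit top 0 jar 0 tray 0
mug 0 jar 0
```

Run:
```python
from cell import env
print(env.sign_off())
```

```text
the job is handed in; nothing more can be done
None
```

The drawer is open to its stop, and the rolling pin is out and held still in the air just in front of the unit. I handed the job in at about 18.5 s; sign-off gives no verdict.

- **Drawer:** I pinched the handle and pulled until the drawer stopped and the pull force rose from 3 N to about 10 N. From the pictures the opening is 267–269 mm; the nominal stop is 270 mm and the calibration is good to about 2 mm.
- **Pin:** I gripped its front handle at 6–7 N, so it tilted front end up in the pads to about 18–22°. I drew it out diagonally, with force readings under 3 N while it was still under the top. I then tightened to 55–60 N and lifted it clear.
- **Final hold:** The pin sits at about 34° with its lowest point roughly 145 mm above the unit's top, touching only the gripper. The last two top pictures, about a second apart, showed no motion. The wrist tilt reading varied by 1–2°, which I take as pixel noise.
- **Other things:** The cake ring, scraper, jar, mug and visible biscuits show no change from the start pictures. The knife is unchanged since the drawer was opened.

No check failed or seriously disagreed.

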